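# Find the stamped carton and push it to the dispatch line

### The job

Two tall sealed cartons of ski-binding parts stand on the repair bench, alike but for an ink stamp under one of them. Without gripping or lifting anything, tip both over onto their sides towards the robot, so that their undersides face away from it and can be checked, and only then push the stamped one, lying as it is, away from the robot until its underside is over the strip of masking tape that is the dispatch line, square with the tape. Leave the other carton lying where it fell and do not disturb anything else on the bench.

Things in the scene. Friction and masses are not known exactly. Their poses are not given: they have to be found in the camera images.
- carton_1: one of two like closed cardboard cartons, 90 mm deep (its x) by 130 mm wide (its y) by 140 mm tall (its z), about 0.35 kg (0.25 to 0.5), weight evenly spread, standing upright at the start on its 90 x 130 mm underside. Origin: centre of the underside; z points from the underside to the top, x across the depth and at the start roughly away from the robot. Pushed level near its top it tips over without sliding far, and falls by itself once past about 33 degrees
- carton_2: the other carton: same size, weight range, origin and axes as carton_1
- carton_1_top (a point): centre of the top face of carton_1 (140 mm along its z from its underside)
- carton_2_top (a point): centre of the top face of carton_2 (140 mm along its z from its underside)
- stamp (a point): the ink stamp, a black ring 68 mm across with a bar through it, at the centre of the underside of the carton to be dispatched (either of the two); it can be seen only when that carton is tipped over
- line: the dispatch line: a straight strip of buff masking tape, 38 mm wide (its x) and 1.1 m long (its y), flat on the bench across its far part. Origin: middle of the strip, on the bench; x points squarely across the tape, away from the robot. A flat carton 120 mm wide and 85 mm high, already dispatched and to be left alone, stands on its left end, 0.48 m from the middle; a screwdriver, also to be left alone, lies 0.42 m and more to the left of the robot
- glue: to be left alone: white glue bottle, 58 mm across and 135 mm tall, standing between the cartons; origin at the centre of its foot
- ski_brush: to be left alone: wooden ski brush, 140 mm (its x) by 62 by 50 mm high, lying between the cartons; origin at the centre of its underside
- tape_measure: to be left alone: black pocket tape measure, 70 mm (its x) by 36 by 54 mm high; origin at the centre of its underside
- wax: to be left alone: block of wax, 110 mm (its x) by 55 by 30 mm high, at the right; origin at the centre of its underside
- base_scraper: to be left alone: flat clear scraper, 130 mm (its x) by 75 by 5 mm high, at the right; origin at the centre of its underside

How it is judged (in metres and radians):
On the way, in this order (a step that is already met when the one before it is completed fails the run):
1. both cartons lie on their sides, tipped towards the robot, short of the dispatch line (angle between carton_1's own z axis and vertical between 1.45 and 1.69 rad and x of each of carton_1_top, carton_2_top in the frame of line below -0.19 m and angle between carton_2's own z axis and vertical between 1.45 and 1.69 rad), for 0.2 s.
2. the stamped carton has been pushed to the line (x of stamp in the frame of line above -0.02 m), for 0.1 s.
At the end, for the whole second after the job is handed in: The stamped carton lies on its side with the centre of its underside within 20 mm of the middle of the tape, square with it within 0.15 rad; the other carton lies on its side clear of the line where it was tipped; both are at rest and let go (x of stamp in the frame of line between -0.02 and 0.02 m and angle between the z axis of carton_2 and the x axis of line, either way round below 0.15 rad and angle between carton_2's own z axis and vertical between 1.45 and 1.69 rad and height (world z) of each of carton_2, carton_1 below 0.075 m and angle between carton_1's own z axis and vertical between 1.45 and 1.69 rad and distance of carton_1_top from where it was at the start of the episode below 0.3 m and x of carton_1 in the frame of line below -0.06 m and linear speed of each of carton_1, carton_2 below 0.02 m/s); the robot touches nothing.
It fails at once if a carton is lifted off the bench (height (world z) of any of carton_1, carton_2 above 0.08 m).
It fails at once if something else on the bench is disturbed (distance of any of boxed_binding, glue, ski_brush, tape_measure, driver, wax, base_scraper from where it was at the start of the episode above 0.03 m or angle between glue's own z axis and vertical above 0.4 rad).
It also fails if it takes over 64 s, if anything falls off the work surface, if the arm or the gripper's body presses on something with over 40 N, if the wrist force passes 120 N, or if a joint passes its speed limit or range.

### The arm

A 7-joint arm with a two-finger parallel gripper is mounted at the origin on the work surface. World frame = base frame: x ahead of the robot, y to its left, z up, the work surface at z = 0. Lengths are in mm, angles in rad, forces in N, time in s.
With the tool pointing down it reaches from about 400 to 875 mm from the base axis. Payload 19.3 kg.
Tool frame: the origin (TCP) lies at the very end of the fingers, on their centre line; the grasp point (between the pads) lies 19 mm behind it (grip_point_offset is the z of the grasp point in the tool frame, in mm); z points along the fingers, y is the line along which they close (so a half turn about z gives the same grasp; the last joint's range is limited). The gripper opens to 85 mm and grips with 20 to 120 N. Pads are 22 mm wide; open, the fingers measure 114 mm over their backs; the gripper's body (76 mm by 85 mm) begins 54 mm behind the grasp point. The pads swing forward as they close: fully open they stand 13 mm farther back than shut.
Start: joints at [1.234, 0.521, -0.036, 1.599, 0.021, 1.021, -0.113], TCP at [164.751, -602.886, 231.291] pointing down, gripper open.
Joint ranges: [-2.91, 2.91], [-0.3, 2.13], [-1.5, 1.42], [0.17, 2.43], [-1.26, 4.41], [0.16, 1.93], [-2.52, 2.52]. Speed limits (rad/s): [1.89, 1.89, 2.39, 2.39, 3.01, 3.01, 3.01].

### API

Orientations are given as a 3x3 rotation matrix whose columns are the frame's x, y, z axes.
In Python, from workcell import movep, movel, goto_joints, open_gripper, clamp, wait, inverse_kinematics, read_state, camera, PlanningError, finish_job, grip_point_offset gives the robot as it stands. Calls block until the motion is done:
- movep(position, orientation): joint-space move of the TCP to a pose.
- movel(position, frame=None, max_speed=150, guard=None): straight line of the TCP; frame=None keeps the orientation; max_speed is the mean speed in mm/s. With guard (N) it stops when the force on the tool has changed by that much, and returns True; else False.
- goto_joints(angles): joint-space move.
- open_gripper() and clamp(): open the fingers fully, or close them until they stop; the grip force is fixed at half the most.
- wait(seconds).
- inverse_kinematics(position, orientation): joint angles nearest the present ones, or None.
- read_state(): the state.
- camera(name): name is "scene" or "side" or "wrist"; returns a dict with "image" (480x640x3 uint8, blue, green, red), "range_z" (480x640 float32, mm along the optical axis (not along the pixel's ray), 0 where there is no reading), "fx", "fy", "cx", "cy" (pixels), "dist_coeffs" ([k1, k2, p1, p2, k3] as OpenCV has them; the pictures are not rectified), "cam_to_world" (4x4, takes a point from camera to world coordinates). Camera axes: x right, y up, looking along -z (the intrinsics and any distortion apply to the point x, -y, -z); pixel columns grow to the right and rows downward; lengths in mm; the calibration is good to about 2 mm. A picture is of the moment at which its call begins.
A pose or a line that the arm cannot do raises PlanningError and nothing moves.
- finish_job(): hands the job in; it is judged then, once.
The state is a dict: "time": time; "qpos": joint angles; "qvel": joint speeds; "joint_efforts": joint torques, N m; "eef_pos": TCP position; "tool_rot": TCP orientation; "ft_force": force on the tool from outside, world axes, zero at the start; "torque": the same for the moment, N m; "finger_gap": finger opening in mm; "gripper_force": force on a finger pad.
Only numpy, scipy, OpenCV 4.12 (cv2) and the standard library are available. Lean on these libraries where they do the work, as an engineer would, in place of code of your own. Each camera call takes 0.05 s, during which the arm holds its last target. There are 200 camera calls.

## Working session

There is one attempt and no reset: what is moved stays moved. The work goes in short steps, each a Python script; the robot and the scene stay as the last script left them, time stands still between calls to the robot, and variables do not carry over. Pictures are saved under pics/ and viewed, at most 10 in all, crops included, and the job is handed in when it is done.

```bash
mkdir -p pics; ls
cat > h.py <<'E'
import numpy as np, cv2
from workcell import *
def cloud(c):
    h,w=c["range_z"].shape
    u,v=np.meshgrid(np.arange(w,dtype=float),np.arange(h,dtype=float))
    K=np.array([[c["fx"],0,c["cx"]],[0,c["fy"],c["cy"]],[0,0,1]])
    p=cv2.undistortPoints(np.stack([u.ravel(),v.ravel()],1).reshape(-1,1,2),K,np.array(c["dist_coeffs"],float)).reshape(h,w,2)
    z=c["range_z"].astype(float)
    P=np.stack([p[...,0]*z,-p[...,1]*z,-z,np.ones_like(z)],-1)
    W=(P@np.array(c["cam_to_world"]).T)[...,:3]
    W[z<=0]=np.nan
    return W
E
python3 - <<'E'
from h import *
for n in("scene","side"):
    c=camera(n); cv2.imwrite(f"pics/{n}0.png",c["image"]); np.save(f"{n}0.npy",cloud(c)); print(n,np.round(c["cam_to_world"],2))
s=read_state(); print(s["time"],np.round(s["tool_rot"],3))
E
```

```text
pics
scene [[-7.10000e-01  6.70000e-01 -2.30000e-01  3.18750e+02]
 [-7.00000e-01 -6.70000e-01  2.30000e-01  1.55250e+02]
 [-0.00000e+00  3.20000e-01  9.50000e-01  1.14254e+03]
 [ 0.00000e+00  0.00000e+00  0.00000e+00  1.00000e+00]]
side [[ 9.9000e-01  8.0000e-02 -7.0000e-02  5.0598e+02]
 [-1.1000e-01  7.5000e-01 -6.5000e-01 -7.0102e+02]
 [-1.0000e-02  6.6000e-01  7.6000e-01  7.8980e+02]
 [ 0.0000e+00  0.0000e+00  0.0000e+00  1.0000e+00]]
0.1 [[ 0.965  0.264 -0.   ]
 [ 0.264 -0.965  0.001]
 [-0.    -0.001 -1.   ]]
```

View pics/scene0.png

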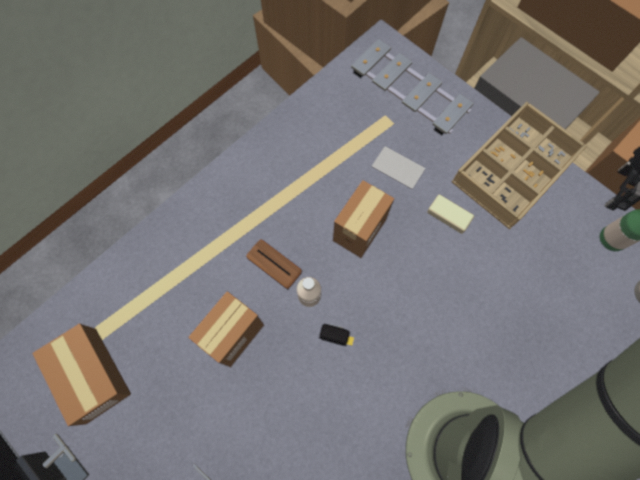

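View pics/side0.png

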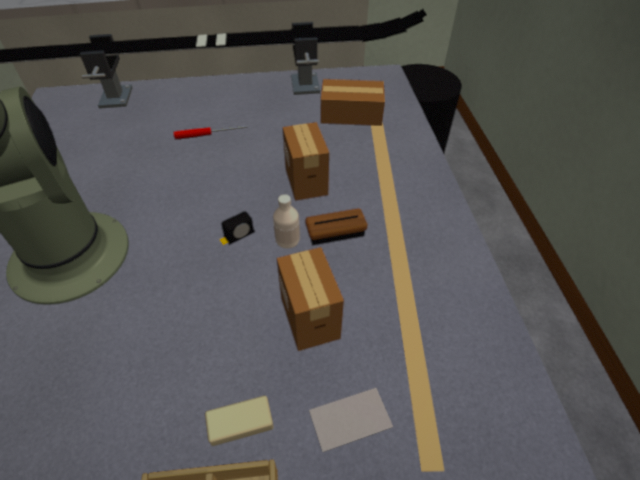

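The scene view shows the cartons at about (363,218) and (227,328), with the glue at (308,290), the brush at (274,263) and the tape running from (388,122) to (100,333). The side view agrees. Next I'll measure them.

Run:
```python
from h import *
for n in("scene","side"):
    W=np.load(n+"0.npy"); im=cv2.imread(f"pics/{n}0.png")
    x,y,z=np.moveaxis(W,-1,0)
    print(n)
    def comps(m,lab,mn=60):
        k,L=cv2.connectedComponents((m).astype(np.uint8))
        for i in range(1,k):
            q=W[L==i]
            if len(q)<mn: continue
            r=cv2.minAreaRect(q[:,:2].astype(np.float32))
            print(lab,len(q),np.round(r[0]),np.round(r[1]),round(r[2],1),"z",np.round(np.percentile(q[:,2],[5,50,95])))
    ok=(x>250)&(x<1000)&(abs(y)<700)
    comps(ok&(z>132)&(z<150),"top140",40)
    comps(ok&(z>12)&(z<132),"mid",60)
    hsv=cv2.cvtColor(im,cv2.COLOR_BGR2HSV)
    m=ok&(abs(z)<8)&(hsv[...,0]>12)&(hsv[...,0]<35)&(hsv[...,1]>70)&(hsv[...,2]>120)
    comps(m,"tape",300)
```

```text
scene
top140 1949 [ 541. -230.] [ 91. 133.] 11.1 z [135. 138. 141.]
top140 70 [509. -12.] [24. 23.] 78.9 z [132. 134. 136.]
top140 2489 [574. 188.] [ 91. 131.] 7.7 z [135. 138. 141.]
top140 491 [619. 599.] [71. 56.] 0.1 z [135. 142. 148.]
mid 2539 [ 737. -646.] [359. 115.] 1.3 z [15. 26. 31.]
mid 3036 [ 360. -603.] [201. 193.] 0.0 z [15. 51. 70.]
mid 890 [ 399. -426.] [110.  57.] 9.3 z [19. 28. 32.]
mid 764 [ 507. -215.] [156.  74.] 66.2 z [ 19.  78. 127.]
mid 1345 [627.  -3.] [141.  63.] 6.7 z [36. 43. 47.]
mid 501 [508. -10.] [56. 56.] 26.8 z [ 31.  88. 129.]
mid 599 [529. 183.] [  3. 130.] 7.3 z [ 19.  77. 126.]
mid 5759 [747. 494.] [122. 192.] 79.1 z [31. 82. 86.]
mid 501 [396.  17.] [69. 39.] 28.0 z [29. 51. 55.]
mid 78 [641. 624.] [27.  3.] 4.4 z [103. 119. 131.]
mid 161 [608. 643.] [54. 39.] 72.5 z [ 13. 114. 130.]
tape 3969 [764. -59.] [970.  37.] 84.0 z [-5. -1.  3.]
side
top140 218 [616. 602.] [70. 71.] 88.3 z [134. 143. 148.]
top140 1283 [574. 189.] [ 91. 135.] 7.6 z [137. 141. 143.]
top140 94 [510. -10.] [28. 24.] 85.4 z [133. 135. 137.]
top140 2995 [ 542. -228.] [ 91. 133.] 11.8 z [139. 141. 143.]
mid 551 [617. 659.] [90. 81.] 0.5 z [ 13.  36. 124.]
mid 2688 [745. 495.] [131. 191.] 80.9 z [19. 83. 89.]
mid 226 [335. 436.] [171.  27.] 4.0 z [13. 19. 27.]
mid 1612 [547. 164.] [ 75. 158.] 42.7 z [ 18.  77. 127.]
mid 937 [509. -18.] [47. 59.] 85.1 z [ 21.  77. 120.]
mid 1504 [626.  -3.] [139.  65.] 7.7 z [17. 44. 48.]
mid 661 [397.  16.] [70. 38.] 27.7 z [17. 48. 55.]
mid 1938 [ 516. -254.] [ 74. 157.] 46.2 z [ 19.  78. 127.]
mid 2264 [ 400. -427.] [112.  56.] 9.7 z [20. 30. 33.]
mid 1770 [ 361. -514.] [ 29. 202.] 84.3 z [22. 68. 72.]
tape 6145 [765. -54.] [977.  40.] 84.1 z [-1.  1.  4.]
```

```bash
cat >> h.py <<'E'
def R(a): # tool down, tool x at yaw a (rad)
    c,s=np.cos(a),np.sin(a); return np.array([[c,s,0],[s,-c,0],[0,0,-1.]])
def tip(cx,cy,deg):
    a=np.radians(deg); d=np.array([np.cos(a),np.sin(a),0]); c=np.array([cx,cy,0.])
    P=lambda k,z:(c+k*d+[0,0,z]).tolist()
    movep(P(90,260),R(a)); movel(P(90,122),max_speed=200); movel(P(60,122))
    movel(P(-32,122),max_speed=90); print(np.round(read_state()["ft_force"],1)); movel(P(-32,260),max_speed=250)
E
python3 - <<'E'
from h import *
clamp()
tip(541.5,-229,11.4)
print(read_state()["time"])
tip(574,188.5,7.6)
a=read_state(); print(a["time"],a["eef_pos"])
c=camera("scene"); cv2.imwrite("pics/scene1.png",c["image"]); np.save("scene1.npy",cloud(c))
c=camera("side"); cv2.imwrite("pics/side1.png",c["image"]); np.save("side1.npy",cloud(c))
E
```

```text
[ 0.3  0.5 -1. ]
6.1083
[0.1 0.1 0.3]
10.8667 [542.25385798 184.12110656 259.84299255]
```

View pics/scene1.png

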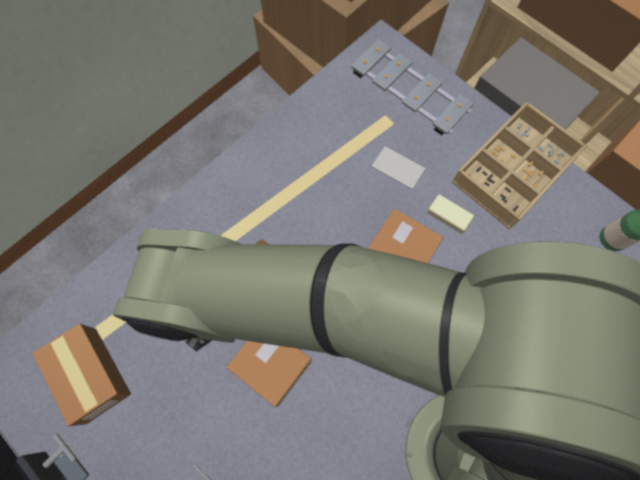

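Run:
```python
from h import *
for n in("scene","side"):
    W=np.load(n+"1.npy"); x,y,z=np.moveaxis(W,-1,0)
    k,L=cv2.connectedComponents(((x>250)&(x<900)&(abs(y)<400)&(z>82)&(z<97)).astype(np.uint8))
    for i in range(1,k):
        q=W[L==i]
        if len(q)>100:
            r=cv2.minAreaRect(q[:,:2].astype(np.float32)); print(n,len(q),np.round(r[0]),np.round(r[1]),round(r[2],1))
    # tape fit, scraper
    im=cv2.imread(f"pics/{n}1.png"); hsv=cv2.cvtColor(im,cv2.COLOR_BGR2HSV)
    m=(abs(z)<8)&(x>650)&(x<900)&(hsv[...,0]>12)&(hsv[...,0]<35)&(hsv[...,1]>70)&(hsv[...,2]>120)
    q=W[m][:,:2].astype(np.float32); print(np.round(cv2.fitLine(q,cv2.DIST_HUBER,0,.01,.01).ravel(),3))
W=np.load("scene1.npy"); print("scraper",[np.round(W[v,u]) for u,v in((373,166),(388,149),(424,165),(411,186))])
```

```text
scene 2225 [ 423. -257.] [138. 126.] 11.2
scene 3164 [453. 173.] [140. 130.] 7.4
[ 1.05000e-01  9.95000e-01  7.52497e+02 -1.65919e+02]
side 1971 [453. 173.] [140. 134.] 7.0
side 216 [511. -19.] [56. 39.] 8.8
side 4671 [ 423. -252.] [139. 133.] 11.5
[ 1.05000e-01  9.95000e-01  7.49178e+02 -2.01597e+02]
scraper [array([ 642., -394.,    4.]), array([ 648., -463.,    5.]), array([ 545., -501.,   -4.]), array([ 527., -420.,    7.])]
```

Both cartons lie on their sides with their tops facing the robot: the right one is at about (405,235) in the picture and the left one at (270,370). I'll use the wrist camera to see the undersides.

Run:
```python
from h import *
c=camera("wrist"); s=read_state()
T=np.eye(4);T[:3,:3]=s["tool_rot"];T[:3,3]=s["eef_pos"]
X=np.linalg.inv(T)@np.array(c["cam_to_world"]); print(np.round(X,2),c["fx"]); np.save("X.npy",X)
from itertools import product
for dy,(ux,uy) in (("L",(522,182)),("R",(491,-239))):
  for t,x,z in product((25,35,45,55),(150,200,250),(200,260,320)):
    t_=np.radians(t); sg=0
    for fl in(1,-1):
        b=np.radians(7); zz=np.array([-np.sin(t_)*np.cos(b),-np.sin(t_)*np.sin(b),-np.cos(t_)])
        yy=fl*np.array([np.sin(b),-np.cos(b),0]); xx=np.cross(yy,zz)
        M=np.stack([xx,yy,zz],1); p=[ux+x,uy,z]
        q=inverse_kinematics(p,M)
        if q is not None:
            C=np.eye(4);C[:3,:3]=M;C[:3,3]=p;C=C@X
            v=np.linalg.inv(C)@[ux,uy,45,1]; print(dy,t,x,z,fl,"cam",np.round(C[:3,3]),"pix",np.round([320+c["fx"]*v[0]/-v[2],240-c["fx"]*v[1]/-v[2]]))
```

```text
[[  -0.      0.96    0.27   69.18]
 [   1.      0.      0.     -0.88]
 [   0.      0.27   -0.96 -141.79]
 [   0.      0.      0.      1.  ]] 381.8715003578565
L 25 150 200 1 cam [794. 198. 299.] pix [303. 280.]
L 25 150 200 -1 cam [669. 181. 358.] pix [343. 131.]
L 25 150 260 1 cam [794. 198. 359.] pix [305. 240.]
L 25 150 260 -1 cam [669. 181. 418.] pix [339. 157.]
L 25 150 320 1 cam [794. 198. 419.] pix [306. 207.]
L 25 150 320 -1 cam [669. 181. 478.] pix [337. 176.]
L 25 200 200 1 cam [844. 198. 299.] pix [298. 313.]
L 25 200 200 -1 cam [719. 181. 358.] pix [349.  79.]
R 25 150 200 1 cam [ 763. -223.  299.] pix [303. 280.]
R 25 150 200 -1 cam [ 638. -240.  358.] pix [343. 131.]
R 25 150 260 1 cam [ 763. -223.  359.] pix [305. 240.]
R 25 150 260 -1 cam [ 638. -240.  418.] pix [339. 157.]
R 25 150 320 1 cam [ 763. -223.  419.] pix [306. 207.]
R 25 150 320 -1 cam [ 638. -240.  478.] pix [337. 176.]
R 25 200 200 1 cam [ 813. -223.  299.] pix [298. 313.]
R 25 200 200 -1 cam [ 688. -240.  358.] pix [349.  79.]
R 25 200 260 1 cam [ 813. -223.  359.] pix [301. 272.]
R 25 200 260 -1 cam [ 688. -240.  418.] pix [345. 112.]
R 25 250 200 1 cam [ 863. -223.  299.] pix [295. 340.]
R 25 250 200 -1 cam [ 738. -240.  358.] pix [355.  28.]
R 35 150 200 1 cam [ 778. -221.  276.] pix [303. 242.]
R 35 150 200 -1 cam [ 666. -237.  356.] pix [342. 172.]
R 35 150 260 1 cam [ 778. -221.  336.] pix [304. 198.]
R 35 150 260 -1 cam [ 666. -237.  416.] pix [339. 200.]
```

Run:
```python
from h import *
t=np.radians(25);b=np.radians(7); zz=np.array([-np.sin(t)*np.cos(b),-np.sin(t)*np.sin(b),-np.cos(t)])
yy=np.array([np.sin(b),-np.cos(b),0]); M=np.stack([np.cross(yy,zz),yy,zz],1)
ims=[]
for p in((672,182,240),(641,-239,240)):
    movep(list(p),M); ims.append(camera("wrist")["image"])
cv2.imwrite("pics/under.png",cv2.resize(np.hstack(ims),(800,300))); print(read_state()["time"])
```

```text
13.6833
```

View pics/under.png

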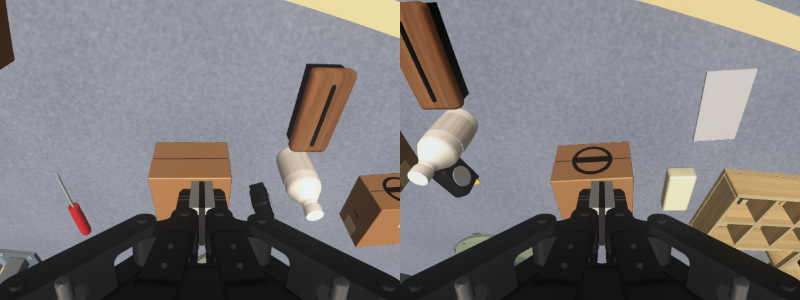

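The stamp is on the right carton, with the ring at (592,160) in the right half of the picture. The left carton's underside is bare. I'll push the right one with the fingers open for two-point contact, turning it gradually to yaw -6° and stopping short to look.

Run:
```python
from h import *
d=lambda a:np.array([np.cos(a),np.sin(a),0])
a=np.radians(11.3); c=np.array([423,-254,0.])
p=c-(70+42)*d(a)
movep((p+[0,0,180]).tolist(),R(a)); open_gripper()
movel((p+[0,0,28]).tolist(),max_speed=200)
p=c-(70+14)*d(a)+[0,0,28]; movel(p.tolist(),max_speed=80)
n=7; L=205; a1=np.radians(-6)
for i in range(n):
    an=a+(a1-a)*(i+1)/n; am=a+(a1-a)*(i+.5)/n
    p=p+L/n*d(am); movel(p.tolist(),R(an),max_speed=60)
s=read_state(); print(s["time"],s["eef_pos"],s["ft_force"])
for k in("scene","side"):
    cm=camera(k); cv2.imwrite(f"pics/{k}2.png",cm["image"]); W=cloud(cm); x,y,z=np.moveaxis(W,-1,0)
    m=(x>450)&(x<900)&(y<-60)&(y>-420)&(z>82)&(z<97)
    q=W[m]; r=cv2.minAreaRect(q[:,:2].astype(np.float32)); print(k,len(q),np.round(r[0]),np.round(r[1]),round(r[2],1))
```

```text
21.7417 [ 544.80318198 -260.98200645   27.95064419] [ 0.20534962 -0.57479949  0.14704753]
scene 1855 [ 615. -260.] [129. 171.] 83.3
side 4275 [ 615. -267.] [147. 169.] 84.1
```

View pics/side2.png

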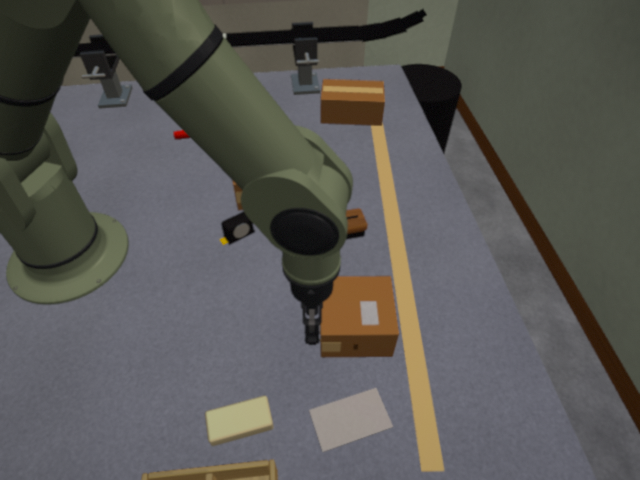

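The carton is square with the tape, and its underside is about 42 mm short at pixel (397,315). I'll do the last straight push, back off and check.

Run:
```python
from h import *
a=np.radians(-6); d=np.array([np.cos(a),np.sin(a),0])
p=np.array(read_state()["eef_pos"])+41*d
movel(p.tolist(),max_speed=50); p=p-50*d; movel(p.tolist(),max_speed=100)
p[2]=200; movel(p.tolist(),max_speed=200); p-=[130,-100,0]; movel(p.tolist(),max_speed=200)
print(read_state()["time"])
for k in("scene","side"):
    cm=camera(k); cv2.imwrite(f"pics/{k}3.png",cm["image"]); W=cloud(cm); x,y,z=np.moveaxis(W,-1,0)
    for lo,hi in((-420,-100),(80,300)):
        q=W[(x>380)&(x<900)&(y<hi)&(y>lo)&(z>82)&(z<97)]
        if len(q)<50: continue
        r=cv2.minAreaRect(q[:,:2].astype(np.float32)); print(k,len(q),np.round(r[0]),np.round(r[1]),round(r[2],1))
        if lo<-100:
            u=np.array(r[0])+70*d[:2]; print("underside offset",(u-[749,-201.6])@d[:2])
```

```text
25.4333
scene 2552 [ 668. -268.] [133. 142.] 84.5
underside offset -4.14740473340549
scene 3724 [453. 173.] [141. 130.] 7.4
side 4599 [ 669. -264.] [133. 141.] 84.3
underside offset -2.7831012355750384
side 1663 [458. 174.] [129. 135.] 7.7
```

View pics/side3.png

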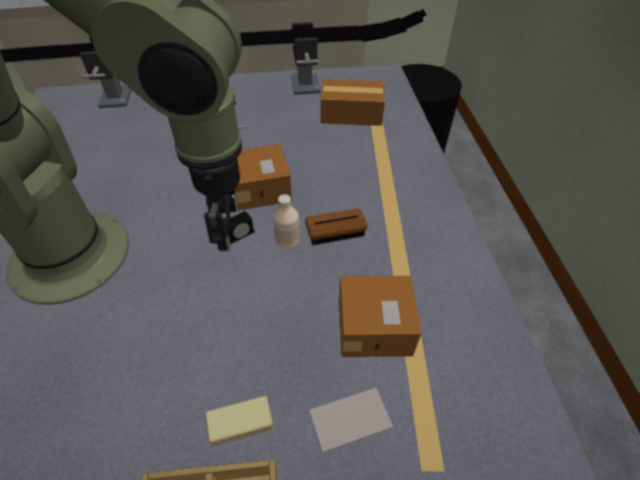

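The stamped carton's far edge sits on the tape at (415,318), 3–4 mm from the middle and square with it. Everything else is where it was, and the arm is clear.

```bash
python3 -c "
from workcell import *
print(finish_job())"
```

```text
the job is handed in; nothing more can be done
None
```

I tipped both cartons towards the robot, found the stamp under the right-hand one, and pushed that carton to the dispatch line; its underside measured 3–4 mm from the middle of the tape and within about 1° of square. The other carton lies where it fell, nothing else looked moved in the last picture, and I handed the job in after about 25 s on the robot's clock (no verdict was returned).

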